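Open the socket drawer of the bench tool chest

ROBOT

A 6-joint arm with a two-finger parallel gripper is mounted at the origin on the work surface. World frame = base frame: x ahead of the robot, y to its left, z up, the work surface at z = 0. Lengths are in m, angles in degrees, forces in N, time in s.
With the tool pointing down it reaches from about 0.3 to 0.75 m from the base axis. Payload 8.5 kg.
Tool frame: the origin (TCP) lies between the finger pads; the fingertips stand env.finger_overhang ahead of it and the grasp point (between the pads) lies 2 mm behind it (env.finger_overhang is the distance from the TCP to the fingertips, in m); z points along the fingers, y is the line along which they close (so a half turn about z gives the same grasp; the last joint's range is limited). The gripper opens to 85 mm and grips with 20 to 120 N. Pads are 22 mm wide; open, the fingers measure 114 mm over their backs; the gripper's body (76 mm by 85 mm) begins 54 mm behind the grasp point. The pads swing forward as they close: fully open they stand 13 mm farther back than shut.
Start: joints at [-79.773, 21.807, 74.336, -0, 83.858, -12.336], TCP at [0.211, -0.508, 0.248] pointing down, gripper open.
Joint ranges: [-178.18, 178.18], [-50.72, 133.34], [12.68, 142.11], [-81.47, 261.47], [9.98, 163.14], [-165.26, 165.26]. Speed limits (degrees/s): [136.94, 136.94, 180, 180, 180, 180].

INTERFACE

Orientations are given as a 3x3 rotation matrix whose columns are the frame's x, y, z axes.
In Python, from rig import env gives the robot as it stands. The module is installed in compiled form; this text tells all that it offers.
- The arm moves only by the tool jog_arm, never from a script. Its arguments are lists of equal length, an entry for each row: "hand": the finger opening in m, from 0 to 0.0854; "travel": the shift along the world's x, y, z in m, a list of three; "yaw": the turn about the world's z in rad. A call has exactly 5 rows; each row shifts and turns the commanded pose from where the row before left it; what a row does not reach is not made up. A row lasts 1/8 s, in which the tool goes at most 62.5 mm and 10.7 degrees, less where a joint would pass 70% of its speed; a pose out of reach is approached as far as the arm can. A call is refused whole if a number of a shift passes 0.0625 or a number of a turn 0.188, either way. A call with a gripper value outside its range is refused whole. The fingers move at their own pace and stop on an object; "grip_force" is the grip in N (left out, the last holds). Time passes only in rows, so rows that do not move let the fingers close, or fill a call up. It gives the time, the measured TCP pose, the force, the opening and the grip force at its end, in the units of the state.
- env.observe(): the state, without advancing time (a new reading comes with each control period).
- env.get_image(name): name is "scene" or "top" or "wrist"; returns the picture (480x640x3 uint8, red, green, blue); there is no depth.
- env.calibration(name): a dict with "fx", "fy", "cx", "cy" (pixels), "k1" (the pictures are not rectified: a ray, as slopes to the right and down, at radius r is drawn at 1 + k1 r^2 times it, then the intrinsics apply), "position" and "rotation" of the camera in the world; the wrist camera has in their place "hand_eye" (4x4, takes a point from camera to tool coordinates, whose origin is the TCP and whose axes are the flange's). Camera axes: x right, y down, z forward; pixel columns grow to the right and rows downward; lengths in m; the calibration is good to about 2 mm. A picture is of the moment at which its call begins: read the wrist's pose just before it. calibration takes no time and is no camera call.
- env.close_job(): hands the job in; it is judged then, once.
The state is a dict: "time_s": time; "q": joint angles; "qvel": joint speeds; "joint_efforts": joint torques, N m; "position": TCP position; "tool_rot": TCP orientation; "ft_force": force on the tool from outside, world axes, zero at the start; "wrist_torque": the same for the moment, N m; "grip_width": finger opening in m; "gripper_force": force on a finger pad.
Only numpy, scipy, OpenCV 4.12 (cv2) and the standard library are available. Lean on these libraries where they do the work, as an engineer would, in place of code of your own. Each camera call takes 0.05 s, during which the arm holds its last target. There are 200 camera calls.

TASK

Both small top drawers of the tool chest have been left ajar. First push the drawer of spanners fully home, so that the light chest never stands with two drawers far out; then hook a fingertip behind the front of the drawer of sockets, from inside, and draw it steadily, without jerking, all the way out to its stop. Do not pinch or push the socket drawer's front from outside, leave the loose things on and beside the chest as they are, and finish clear of everything.

Things in the scene. Friction and masses are not known exactly. Their poses are not given: they have to be found in the camera images.
- chest_face (a point): Middle of the top front edge of the blue steel tool chest, a fixed body 280 mm deep (x), 460 wide (y), 190 high, top clear but for a low dish and book at the rear; casing's face at x = 0. Axes: x into the chest, z up; yaw within 0.22 rad. Two half-width drawers fill its top row, 107 mm either side; which holds the sockets varies. The wide drawer below is locked; its pull juts 24 mm.
- socket_drawer (a joint): How far the socket drawer is out, m: 0 home, 0.18 at its stop; opens along the chest's -x; starts 0.065 to 0.11. Friction 3 N plus 12 N per m/s; stays where left. Three rows of upright steel sockets (tops 42 mm or more below the front's top edge) and a ratchet sit in black foam, fixed. Front 208 mm wide, 80 high, 16 thick, aluminium pull rolled forward along its top.
- socket_edge (a point): Middle of the top edge of the socket drawer's front, on its inner side, behind which the fingertip hooks. Moves with the drawer; 182 mm above the bench, 8 mm below the chest's top. Axes as the chest's (x into the chest). The gap from this inner side to the casing's face equals the joint value; the upper 35 mm of the inner face are free for fingertips, 190 mm wide.
- socket_front: Outer skin of the socket drawer's front with its pull: from 8 to 30 mm outside the inner side. Not to be pinched or pushed. Origin: 80 mm straight below socket_edge; axes as the chest's.
- spanner_drawer (a joint): How far the spanner drawer is out, m: 0 home, 0.18 at its stop; starts 0.065 to 0.11; same size, looks and friction as the socket drawer. Inside, six combination spanners lie flat in black foam, along the drawer, open jaws to the front, fixed.
- spanner_pull (a point): Middle of the outermost upper edge of the spanner drawer's aluminium pull, an upright strip 20 mm high (below this point) along the whole front; 182 mm above the bench, 30 mm outside the front's inner side. Moves with the drawer. Pushed along the chest's +x it shuts the drawer. Axes as the chest's.
- spray_can: Bystander: standing spray can, 58 mm across, 200 mm high, on the bench beside the chest. Origin: centre of its underside.
- bolt_jar: Bystander: standing jar, 68 mm across, 85 mm high, on the bench beside the chest. Origin: centre of its underside.
- ratchet: Bystander: ratchet handle, 200 mm long, 25 mm high, lying on the bench before the chest. Origin: on its underside, 57 mm from its head's end; its x points to the head.
- tape: Bystander: tape measure, about 72 by 68 mm, 34 mm high, lying on the bench before the chest. Origin: on its underside, under the centre of its round part.

How it is judged:
By the outcome, as a careful person would: the job done as asked, in the order asked, and still so for the second after the job is handed in, with the robot touching nothing.
It also fails if it takes over 45 s, if anything falls off the work surface, if the arm or the gripper's body presses on something with over 40 N, if the wrist force passes 120 N, or if a joint passes its speed limit or range.

## Working session

There is one attempt and no reset: what is moved stays moved. The work goes in short steps, Python scripts to look and compute and a tool call to move; the robot and the scene stay as the last step left them, time stands still between calls to the robot, and variables do not carry over. Pictures are saved under pics/ and viewed, at most 10 in all, crops included, and the job is handed in when it is done.

Besides the shell and the picture viewer there is one more tool, called after "Call:" in YAML: its name, and indented under it one key for each argument. jog_arm: Moves the arm, as the interface text tells. Its arguments: {"type":"object","properties":{"hand":{"type":"array"},"travel":{"type":"array"},"yaw":{"type":"array"},"grip_force":{"type":"number"}},"required":["hand","travel","yaw"]}

```bash
mkdir -p pics; cat > h.py <<'E'
import numpy as np, cv2
from rig import env
def ray(name,px,obs=None):
    c=env.calibration(name)
    K=np.array([[c['fx'],0,c['cx']],[0,c['fy'],c['cy']],[0,0,1.]])
    p=cv2.undistortPoints(np.array([[px]],float),K,np.array([c['k1'],0,0,0.]))[0,0]
    d=np.array([p[0],p[1],1.])
    if name=='wrist':
        H=np.array(c['hand_eye']); R=np.array(obs['tool_rot']); t=np.array(obs['position'])
        return R@H[:3,3]+t, R@H[:3,:3]@d
    return np.array(c['position']), np.array(c['rotation'])@d
def onz(name,px,z,obs=None):
    o,d=ray(name,px,obs); return o+d*(z-o[2])/d[2]
E
python3 - <<'E'
from h import *
for n in ['scene','top']:
    im=env.get_image(n); cv2.imwrite(f'pics/{n}.png',im[:,:,::-1])
    c=env.calibration(n); print(n,np.round(c['position'],3),np.round(c['rotation'],2).tolist(),c['fx'],c['k1'])
o=env.observe(); print(o['position'],np.round(o['tool_rot'],3).tolist(),env.finger_overhang,o['time_s'],o['ft_force'])
E
```

```text
scene [ 1.236 -0.446  1.132] [[0.56, 0.66, -0.51], [0.83, -0.44, 0.35], [0.01, -0.61, -0.79]] 606.6015978677638 -0.007318045741310424
top [ 0.546 -0.006  1.021] [[0.02, -1.0, 0.04], [-1.0, -0.02, -0.01], [0.01, -0.04, -1.0]] 455.86136250557985 -0.012798202142253055
[ 0.2109823  -0.50765717  0.24778611] [[0.923, 0.384, -0.0], [0.384, -0.923, 0.001], [0.0, -0.001, -1.0]] 0.017 0.1 [ 1.14488847 -0.05701635 -1.01812912]
```

View pics/scene.png

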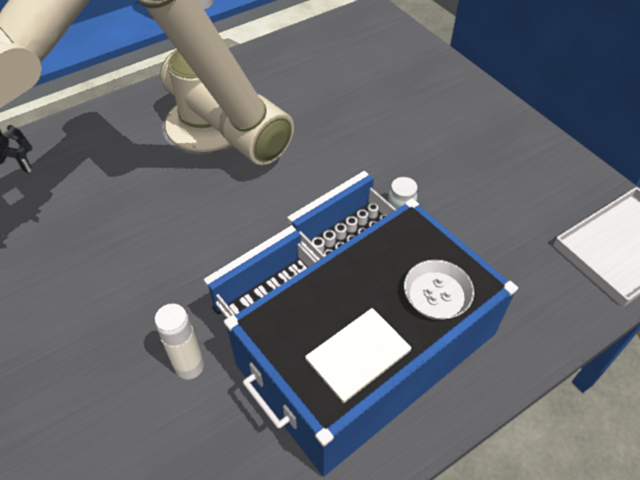

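View pics/top.png

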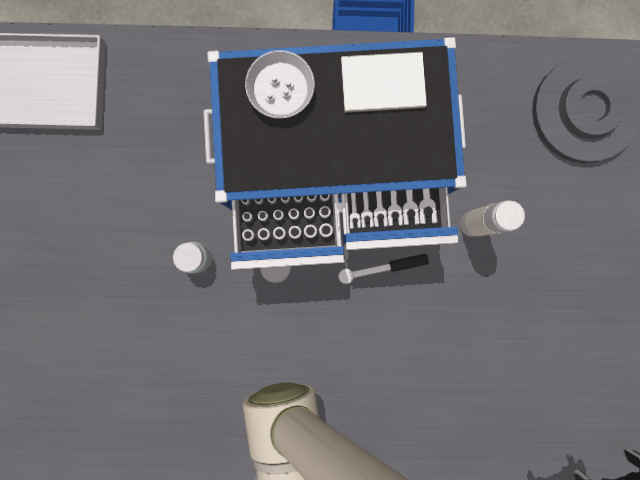

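The scene view shows the chest with both drawers ajar. In the top view (up = +x, left = +y) the sockets are on the left, front at about (287,258), and the spanners on the right, front at about (401,241). The jar is at (190,257), the can at (495,218), the ratchet at (385,268) and the tape near (275,270), partly under the socket front.

```bash
python3 - <<'E'
from h import *
im=cv2.imread('pics/top.png')[175:300,200:470]
cv2.imwrite('pics/crop.png',cv2.resize(im,(0,0),fx=2.96,fy=2.96,interpolation=cv2.INTER_CUBIC)[:, :800])
for n,px,z in [('chestL',(216,199),.19),('chestR',(465,186.5),.19),('backL',(209,54),.19),('backR',(455,40),.19),('sockL',(232,267),.182),('sockR',(343,263),.182),('spanL',(346,249),.182),('spanR',(457,241),.182),('jar',(188,257),.085),('can',(509,215),.2),('ratH',(346,276),.02),('ratT',(428,259),.02),('tape',(275,268),.034)]:
    print(n,np.round(onz('top',px,z),4))
E
```

```text
chestL [0.6522 0.1707 0.19  ]
chestR [ 0.687  -0.2861  0.19  ]
backL [0.9226 0.1931 0.19  ]
backR [ 0.9624 -0.265   0.19  ]
sockL [0.5285 0.1389 0.182 ]
sockR [ 0.5408 -0.0649  0.182 ]
spanL [ 0.5667 -0.0699  0.182 ]
spanR [ 0.5866 -0.275   0.182 ]
jar [0.5447 0.2465 0.085 ]
can [ 0.6354 -0.3637  0.2   ]
ratH [ 0.5115 -0.0834  0.02  ]
ratT [ 0.5531 -0.2632  0.02  ]
tape [0.5255 0.0715 0.034 ]
```

View pics/crop.png

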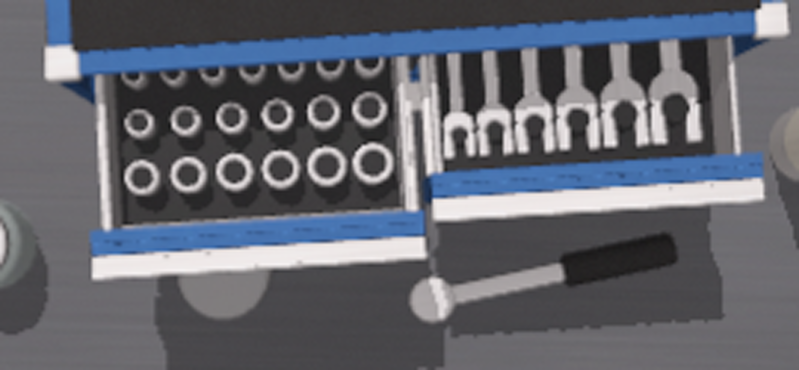

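The crop confirms the edges (original pixels): socket pull outer edge from (232,267) to (343,263), spanner pull from (346,249) to (457,241). The chest measures 0.458 m wide with yaw of about 0.078. The drawers sit about 0.107 m either side, with socket q ≈ 0.097 and spanner q ≈ 0.072, all in line with the given sizes. I'll move to in front of the spanner pull.

Call:
jog_arm:
  hand: [0, 0, 0, 0, 0]
  travel:
    - [0.032, 0.033, 0]
    - [0.032, 0.033, 0]
    - [0.032, 0.033, 0]
    - [0.032, 0.033, 0]
    - [0.032, 0.033, 0]
  yaw: [-0.063, -0.063, -0.063, -0.063, -0.063]

```text
time_s: 0.72
position: [0.3718, -0.3416, 0.2481]
tool_rot: [[0.997, 0.076, -0.0], [0.076, -0.997, 0.0], [-0.0, -0.001, -1.0]]
ft_force: [0.4, -0.5, -0.4]
grip_width: -0.0002
gripper_force: 0.0
```

Call:
jog_arm:
  hand: [0, 0, 0, 0, 0]
  travel:
    - [0.032, 0.033, 0]
    - [0.032, 0.033, 0]
    - [0.032, 0.033, 0]
    - [0.032, 0.033, 0]
    - [0.032, 0.033, 0]
  yaw: [0, 0, 0, 0, 0]

```text
time_s: 1.35
position: [0.5318, -0.1766, 0.248]
tool_rot: [[0.997, 0.079, -0.001], [0.079, -0.997, 0.0], [-0.001, -0.0, -1.0]]
ft_force: [-0.6, -0.2, -0.1]
grip_width: 0.0
gripper_force: 0.0
```

```bash
python3 - <<'E'
from h import *
o=env.observe(); im=env.get_image('wrist'); cv2.imwrite('pics/w1.png',im[:,:,::-1])
print(o['position'],np.round(o['tool_rot'],3).tolist(),o['ft_force'],o['time_s'],o['grip_width'])
c=env.calibration('wrist');H=np.array(c['hand_eye']);K=np.array([[c['fx'],0,c['cx']],[0,c['fy'],c['cy']],[0,0,1]]);print(np.round(H,3).tolist())
R=np.array(o['tool_rot']);Rc=R@H[:3,:3];tc=R@H[:3,3]+o['position']
for P in [(.5667,-.0699,.182),(.5866,-.275,.182),(.577,-.1725,.182)]:
    print(cv2.projectPoints(np.array([P]),cv2.Rodrigues(Rc.T)[0],-Rc.T@tc,K,np.array([c['k1'],0,0,0]))[0].ravel())
for l in (0,.017,.030): 
    P=np.array(o['position'])+R[:,2]*l; print('tip',l,cv2.projectPoints(np.array([P]),cv2.Rodrigues(Rc.T)[0],-Rc.T@tc,K,np.array([c['k1'],0,0,0]))[0].ravel())
E
```

```text
[ 0.53184405 -0.17663596  0.24802984] [[0.997, 0.079, -0.001], [0.079, -0.997, 0.0], [-0.001, -0.0, -1.0]] [-0.55854763 -0.24265823 -0.07708922] 1.35 9.58620830264633e-06
[[0.0, -0.961, -0.276, 0.07], [1.0, 0.0, 0.0, 0.001], [-0.0, -0.276, 0.961, -0.125], [0.0, 0.0, 0.0, 1.0]]
[137.8352176 194.9989753]
[494.21972187 188.70216888]
[315.5921175  190.31308069]
tip 0 [316.03238466 320.31014336]
tip 0.017 [316.22762578 302.0303969 ]
tip 0.03 [316.35190843 290.41477939]
```

View pics/w1.png

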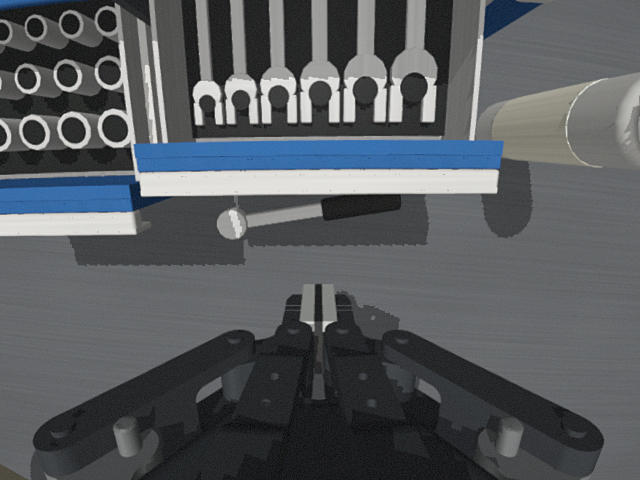

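The wrist view confirms this: the spanner pull's outer edge runs (140,195)–(498,192) against a predicted row of about 190. The fingertips are shut at (318,285), well clear of the ratchet and the can. Next I descend and push.

Call:
jog_arm:
  hand: [0, 0, 0, 0, 0]
  travel:
    - [0, 0, -0.014]
    - [0, 0, -0.014]
    - [0, 0, -0.014]
    - [0, 0, -0.014]
    - [0, 0, -0.014]
  yaw: [0, 0, 0, 0, 0]

```text
time_s: 2.02
position: [0.5308, -0.1782, 0.1773]
tool_rot: [[0.997, 0.078, -0.0], [0.078, -0.997, 0.0], [-0.0, -0.0, -1.0]]
ft_force: [-0.2, 0.6, -0.9]
grip_width: -0.0002
gripper_force: 0.0
```

Call:
jog_arm:
  hand: [0, 0, 0, 0, 0]
  travel:
    - [0.01, 0.0008, 0]
    - [0.01, 0.0008, 0]
    - [0.01, 0.0008, 0]
    - [0.01, 0.0008, 0]
    - [0.01, 0.0008, 0]
  yaw: [0, 0, 0, 0, 0]

```text
time_s: 2.65
position: [0.5815, -0.1737, 0.1786]
tool_rot: [[0.997, 0.079, -0.0], [0.079, -0.997, 0.0], [-0.0, -0.0, -1.0]]
ft_force: [-4.3, 0.4, 3.4]
grip_width: -0.0003
gripper_force: 2.0
```

Call:
jog_arm:
  hand: [0, 0, 0, 0, 0]
  travel:
    - [0.009, 0.0007, 0]
    - [0.009, 0.0007, 0]
    - [0.009, 0.0007, 0]
    - [0.009, 0.0007, 0]
    - [0.009, 0.0007, 0]
  yaw: [0, 0, 0, 0, 0]

```text
time_s: 3.28
position: [0.6266, -0.1701, 0.1782]
tool_rot: [[0.997, 0.079, -0.0], [0.079, -0.997, 0.0], [-0.0, -0.0, -1.0]]
ft_force: [-3.8, 1.6, 2.4]
grip_width: -0.0003
gripper_force: 1.9
```

Contact is steady at about 4 N. About 12 mm remain, so I'll go slowly.

Call:
jog_arm:
  hand: [0, 0, 0, 0, 0]
  travel:
    - [0.002, 0.00015, 0]
    - [0.002, 0.00015, 0]
    - [0.002, 0.00015, 0]
    - [0.002, 0.00015, 0]
    - [0.001, 0.0001, 0]
  yaw: [0, 0, 0, 0, 0]

```text
time_s: 3.9
position: [0.635, -0.1696, 0.1781]
tool_rot: [[0.997, 0.079, -0.0], [0.079, -0.997, 0.0], [-0.0, -0.0, -1.0]]
ft_force: [-1.9, 0.7, -1.5]
grip_width: -0.0004
gripper_force: 1.5
```

Call:
jog_arm:
  hand: [0, 0, 0, 0, 0]
  travel:
    - [0.001, 0.0001, 0]
    - [0.001, 0.0001, 0]
    - [0.001, 0.0001, 0]
    - [0, 0, 0]
    - [0, 0, 0]
  yaw: [0, 0, 0, 0, 0]

```text
time_s: 4.53
position: [0.6376, -0.1695, 0.1782]
tool_rot: [[0.997, 0.079, -0.001], [0.079, -0.997, 0.0], [-0.001, -0.0, -1.0]]
ft_force: [-5.0, 1.2, -1.9]
grip_width: 0.0001
gripper_force: 2.6
```

Call:
jog_arm:
  hand: [0, 0, 0, 0, 0]
  travel:
    - [0.001, 0.0001, 0]
    - [0.001, 0.0001, 0]
    - [0.001, 0.0001, 0]
    - [0, 0, 0]
    - [0, 0, 0]
  yaw: [0, 0, 0, 0, 0]

```text
time_s: 5.15
position: [0.6378, -0.1694, 0.1782]
tool_rot: [[0.997, 0.078, -0.009], [0.078, -0.997, 0.0], [-0.009, -0.001, -1.0]]
ft_force: [-20.9, 0.8, 3.6]
grip_width: -0.0001
gripper_force: 10.9
```

Force reached 21 N with no further motion, so the spanner drawer is home and the geometry agrees. I'll back off, rise, and go over the socket drawer.

Call:
jog_arm:
  hand: [0, 0, 0, 0, 0]
  travel:
    - [-0.005, -0.0004, 0]
    - [-0.015, -0.001, 0]
    - [-0.02, -0.0015, 0]
    - [0, 0, 0.03]
    - [0, 0, 0.04]
  yaw: [0, 0, 0, 0, 0]

```text
time_s: 5.78
position: [0.6013, -0.1723, 0.2492]
tool_rot: [[0.997, 0.078, 0.001], [0.078, -0.997, -0.0], [0.001, 0.0, -1.0]]
ft_force: [-0.0, 0.0, 0.6]
grip_width: -0.0002
gripper_force: 0.0
```

Call:
jog_arm:
  hand: [0, 0, 0, 0, 0]
  travel:
    - [0, 0.043, 0]
    - [0, 0.043, 0]
    - [0, 0.043, 0]
    - [0, 0.043, 0]
    - [0, 0.042, 0]
  yaw: [0, 0, 0, 0, 0]

```text
time_s: 6.4
position: [0.6018, 0.0433, 0.2491]
tool_rot: [[0.997, 0.079, 0.004], [0.079, -0.997, -0.0], [0.004, 0.0, -1.0]]
ft_force: [0.7, 0.0, 0.2]
grip_width: -0.0001
gripper_force: 0.0
```

```bash
python3 - <<'E'
from h import *
o=env.observe(); print(o['position'],o['ft_force'])
for n in ('top','wrist'): cv2.imwrite(f'pics/{n}2.png',env.get_image(n)[:,:,::-1])
a=cv2.imread('pics/top2.png')[160:310,170:490]; b=cv2.imread('pics/wrist2.png')
cv2.imwrite('pics/both2.png',np.vstack([cv2.resize(a,(640,300)),cv2.resize(b[180:480],(640,300))]))
E
```

```text
[0.60176245 0.04333899 0.24909247] [0.70027444 0.01773012 0.24105135]
```

View pics/both2.png

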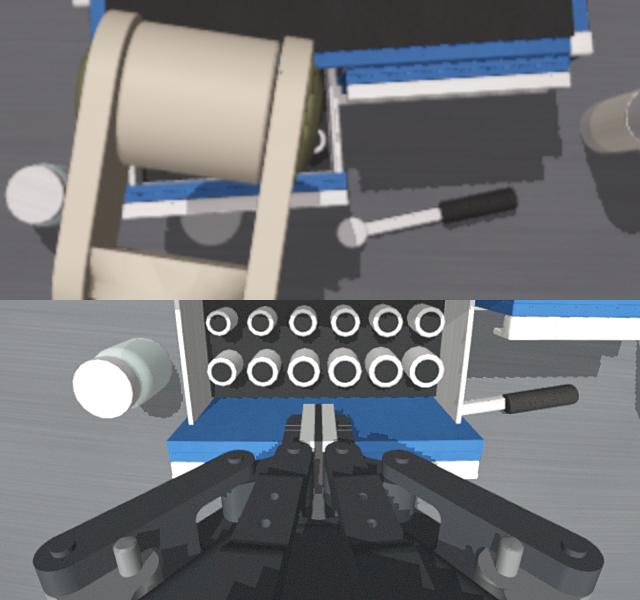

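The composite's top half shows the spanner front flush with the casing. In its wrist half, the inner top edge of the socket front is at composite row ≈440 (image row 320), with the tips at (318,405), ahead of the front.

```bash
python3 - <<'E'
from h import *
o=env.observe()
for px in [(172,320),(320,320),(480,320)]: print(np.round(onz('wrist',px,.182,o),4))
E
```

```text
[0.5559 0.1359 0.182 ]
[0.5646 0.0403 0.182 ]
[ 0.5724 -0.0635  0.182 ]
```

The inner edge is at (0.565, 0.040), matching the top view. I'll descend behind it and approach gently.

Call:
jog_arm:
  hand: [0, 0, 0, 0, 0]
  travel:
    - [0, 0, -0.02]
    - [0, 0, -0.02]
    - [0, 0, -0.02]
    - [0, 0, -0.014]
    - [0, 0, 0]
  yaw: [0, 0, 0, 0, 0]

```text
time_s: 7.12
position: [0.6011, 0.0416, 0.1738]
tool_rot: [[0.997, 0.078, -0.001], [0.078, -0.997, 0.0], [-0.001, -0.0, -1.0]]
ft_force: [-0.4, 0.3, 1.1]
grip_width: 0.0003
gripper_force: 0.0
```

Call:
jog_arm:
  hand: [0, 0, 0, 0, 0]
  travel:
    - [-0.005, -0.0004, 0]
    - [-0.006, -0.0005, 0]
    - [-0.005, -0.0004, 0]
    - [-0.003, -0.0002, 0]
    - [-0.002, -0.0002, 0]
  yaw: [0, 0, 0, 0, 0]

```text
time_s: 7.75
position: [0.5799, 0.0403, 0.1745]
tool_rot: [[0.997, 0.079, 0.0], [0.079, -0.997, -0.0], [0.0, 0.0, -1.0]]
ft_force: [0.2, 0.0, -0.3]
grip_width: 0.0003
gripper_force: 0.0
```

Call:
jog_arm:
  hand: [0, 0, 0, 0, 0]
  travel:
    - [-0.002, -0.0002, 0]
    - [-0.002, -0.0002, 0]
    - [-0.002, -0.0002, 0]
    - [-0.002, -0.0002, 0]
    - [-0.002, -0.0002, 0]
  yaw: [0, 0, 0, 0, 0]

```text
time_s: 8.38
position: [0.5702, 0.0394, 0.1743]
tool_rot: [[0.997, 0.079, 0.001], [0.079, -0.997, 0.0], [0.001, -0.0, -1.0]]
ft_force: [2.6, 0.6, -1.7]
grip_width: 0.0002
gripper_force: 1.6
```

Hooked: the force is on +x. Now a steady draw.

Call:
jog_arm:
  hand: [0, 0, 0, 0, 0]
  travel:
    - [-0.003, -0.00023, 0]
    - [-0.004, -0.0003, 0]
    - [-0.004, -0.0003, 0]
    - [-0.004, -0.0003, 0]
    - [-0.004, -0.0003, 0]
  yaw: [0, 0, 0, 0, 0]

```text
time_s: 9.0
position: [0.5507, 0.0377, 0.1743]
tool_rot: [[0.997, 0.079, -0.0], [0.079, -0.997, -0.0], [-0.0, 0.0, -1.0]]
ft_force: [4.0, -1.3, -2.8]
grip_width: 0.0004
gripper_force: 1.7
```

Call:
jog_arm:
  hand: [0, 0, 0, 0, 0]
  travel:
    - [-0.004, -0.0003, 0]
    - [-0.004, -0.0003, 0]
    - [-0.004, -0.0003, 0]
    - [-0.004, -0.0003, 0]
    - [-0.004, -0.0003, 0]
  yaw: [0, 0, 0, 0, 0]

```text
time_s: 9.62
position: [0.5309, 0.0363, 0.1745]
tool_rot: [[0.997, 0.079, 0.0], [0.079, -0.997, -0.0], [0.0, 0.0, -1.0]]
ft_force: [3.2, -2.5, -0.6]
grip_width: 0.0001
gripper_force: 1.7
```

Call:
jog_arm:
  hand: [0, 0, 0, 0, 0]
  travel:
    - [-0.004, -0.0003, 0]
    - [-0.004, -0.0003, 0]
    - [-0.004, -0.0003, 0]
    - [-0.004, -0.0003, 0]
    - [-0.004, -0.0003, 0]
  yaw: [0, 0, 0, 0, 0]

```text
time_s: 10.25
position: [0.5108, 0.0349, 0.1745]
tool_rot: [[0.997, 0.079, 0.0], [0.079, -0.997, -0.0], [0.0, 0.0, -1.0]]
ft_force: [3.6, -2.7, 2.0]
grip_width: -0.0002
gripper_force: 1.7
```

Call:
jog_arm:
  hand: [0, 0, 0, 0, 0]
  travel:
    - [-0.003, -0.00023, 0]
    - [-0.002, -0.00016, 0]
    - [-0.002, -0.00016, 0]
    - [-0.0015, -0.0001, 0]
    - [-0.0015, -0.0001, 0]
  yaw: [0, 0, 0, 0, 0]

```text
time_s: 10.88
position: [0.501, 0.0342, 0.1743]
tool_rot: [[0.997, 0.079, 0.0], [0.079, -0.997, 0.0], [0.0, -0.0, -1.0]]
ft_force: [2.7, -1.1, 1.1]
grip_width: 0.0002
gripper_force: 1.6
```

Call:
jog_arm:
  hand: [0, 0, 0, 0, 0]
  travel:
    - [-0.0015, -0.0001, 0]
    - [-0.0015, -0.0001, 0]
    - [-0.001, -0.0001, 0]
    - [-0.001, -0.0001, 0]
    - [-0.001, -0.0001, 0]
  yaw: [0, 0, 0, 0, 0]

```text
time_s: 11.5
position: [0.4949, 0.0337, 0.1743]
tool_rot: [[0.997, 0.079, -0.0], [0.079, -0.997, 0.0], [-0.0, -0.0, -1.0]]
ft_force: [2.5, -0.6, 2.6]
grip_width: -0.0001
gripper_force: 1.5
```

Call:
jog_arm:
  hand: [0, 0, 0, 0, 0]
  travel:
    - [-0.001, -0.0001, 0]
    - [-0.001, -0.0001, 0]
    - [-0.001, -0.0001, 0]
    - [-0.001, -0.0001, 0]
    - [0, 0, 0]
  yaw: [0, 0, 0, 0, 0]

```text
time_s: 12.12
position: [0.4913, 0.0333, 0.1743]
tool_rot: [[0.997, 0.079, 0.001], [0.079, -0.997, 0.0], [0.001, -0.0, -1.0]]
ft_force: [5.1, -0.2, 0.5]
grip_width: 0.0
gripper_force: 2.5
```

Call:
jog_arm:
  hand: [0, 0, 0, 0, 0]
  travel:
    - [-0.001, -0.0001, 0]
    - [-0.001, -0.0001, 0]
    - [-0.001, -0.0001, 0]
    - [0, 0, 0]
    - [0, 0, 0]
  yaw: [0, 0, 0, 0, 0]

```text
time_s: 12.75
position: [0.4912, 0.0333, 0.1745]
tool_rot: [[0.997, 0.078, 0.008], [0.078, -0.997, 0.001], [0.008, -0.001, -1.0]]
ft_force: [19.2, 4.4, -8.9]
grip_width: -0.0001
gripper_force: 10.0
```

It's at its stop: 19 N with no further motion, close to the predicted 0.493. Now I unload, rise and move clear.

Call:
jog_arm:
  hand: [0, 0, 0, 0, 0]
  travel:
    - [0.005, 0.0004, 0]
    - [0.008, 0.0006, 0]
    - [0.01, 0.0008, 0]
    - [0, 0, 0.03]
    - [0, 0, 0.04]
  yaw: [0, 0, 0, 0, 0]

```text
time_s: 13.38
position: [0.5109, 0.0348, 0.2444]
tool_rot: [[0.997, 0.079, -0.003], [0.079, -0.997, 0.0], [-0.003, -0.001, -1.0]]
ft_force: [0.8, 0.7, -0.3]
grip_width: -0.0002
gripper_force: 0.0
```

Call:
jog_arm:
  hand: [0, 0, 0, 0, 0]
  travel:
    - [0, 0, 0.04]
    - [0, 0, 0.04]
    - [-0.03, -0.04, 0]
    - [-0.03, -0.05, 0]
    - [-0.03, -0.05, 0]
  yaw: [0, 0, 0, 0, 0]

```text
time_s: 14.0
position: [0.4201, -0.1063, 0.3244]
tool_rot: [[0.997, 0.08, -0.0], [0.08, -0.997, 0.0], [-0.0, -0.0, -1.0]]
ft_force: [1.1, -1.0, 0.6]
grip_width: 0.0004
gripper_force: 0.0
```

Call:
jog_arm:
  hand: [0, 0, 0, 0, 0]
  travel:
    - [-0.03, -0.05, 0]
    - [-0.03, -0.05, 0]
    - [-0.02, -0.04, 0]
    - [0, 0, 0]
    - [0, 0, 0]
  yaw: [0, 0, 0, 0, 0]

```text
time_s: 14.62
position: [0.3412, -0.245, 0.3243]
tool_rot: [[0.997, 0.079, -0.0], [0.079, -0.997, 0.001], [-0.0, -0.001, -1.0]]
ft_force: [0.3, 0.3, 0.1]
grip_width: -0.0003
gripper_force: 0.0
```

```bash
python3 - <<'E'
from h import *
cv2.imwrite('pics/top3.png',env.get_image('top')[:,:,::-1]); o=env.observe(); print(o['position'],o['ft_force'],o['time_s'])
E
```

```text
[ 0.34140357 -0.24465622  0.32433681] [ 0.29563766 -0.14773     0.06743275] 14.675
```

View pics/top3.png

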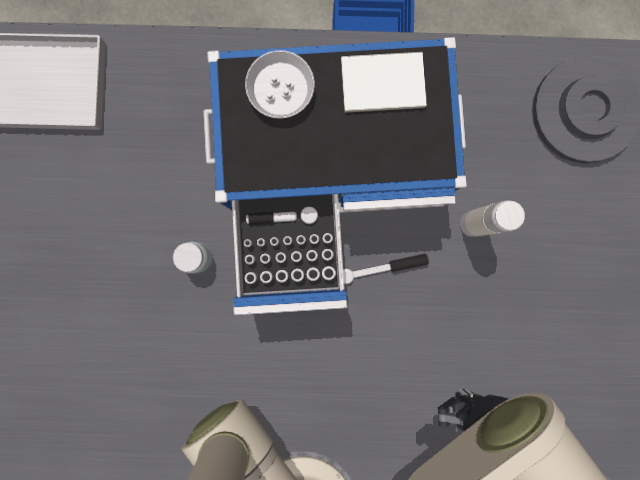

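The top view shows the spanner drawer home (pull at row ≈202), the socket drawer fully out (pull at rows ≈308–313), the visible loose things where they were, and the arm clear.

```bash
python3 -c "
from rig import env
print(env.close_job())"
```

```text
the job is handed in; nothing more can be done
None
```

The spanner drawer was pushed home first, then the socket drawer was drawn to its stop by a fingertip hooked from inside; the visible loose things stayed put (the tape is hidden under the open drawer, not re-checked), and the job was handed in at about 15 s with the arm clear.

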